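# Seat a display board in the corner of a soldering jig

## Task

Set the soldering jig for the green display board: while the board is still lying on the bench, pull the jig's orange knob out as far as it goes. Then take the green board by its white display housing, lay it flat on the jig (long edges along the fence, either way round) and push it square into the corner, up against the aluminium fence and the pulled-out brass stop together, firmly but not hard enough to damage it. Finish while still gripping the board and pressing it against both, and leave the other things on the bench where they are.

Things in the scene. Friction and masses are not known exactly. Their poses are not given: they have to be found in the camera images.
- jig: Soldering jig fixed to the bench: dark steel bed 170 (x) x 270 (y from -130 to +140), top 8 mm above the bench. Origin: on the bench, under the bed. The fence on its +x side has its face at x = +60 in this frame. A fixed blue end block (90 x 20, 14 high above the bed, centred on x = 0) has its face at y = -100. Across from it the brass stop slides along y.
- fence: The jig's aluminium fence, 15 x 240 x 14 high, fixed on the bed; origin at the centre of its underside (jig (67.5, 0, 8) mm), axes as the jig.
- brass_stop: Brass stop bar, 106 (jig x) x 12 x 15 high, with its knob, sliding along the jig's y. Origin: at bed height, on the lower edge of its face to the board (the face looks to -y). Jig y of the origin: 20 mm fully in, 80 fully out at the hard stop; 120 and 180 mm free to the blue block. A weak spring draws it in, a brake holds it where it is left; pulling takes 4 to 7 N.
- knob (a point): Grip of the orange upright knob that pulls the brass stop: a 22 (jig x) x 14 (jig y) block; the point is on its axis, 53 mm above the bench, 10 below its top. Under it, up to 17 mm above the bench, is the flat steel bar that carries it. It stands 65 mm outside (jig +y) the stop's face, with 46 mm free between. Low guide strips (16 mm above the bench) flank the bar.
- corner (a point): Point where fence face, face of the pulled-out stop and the bed's top meet: jig (60, 80, 8) mm, axes as the jig. A seated board has its centre 50 mm (-x) and 70 mm (-y) from here.
- board: Green circuit board to be seated, 100 (x) x 140 (y) x 4 mm, 0.16 kg (may vary by 30 %), lying flat on the bench; origin at the centre of its underside. In its middle a white display housing with a dark screen, 50 (x) x 44 (y), its top 34 mm above the underside; the small chips around it stay below 6 mm. It and the blue board may be in either of two places.
- spare: Blue circuit board with black heat-sink fins (23 high), otherwise the same size, 100 x 140 x 4; not for this job, leave it. Origin at the centre of its underside.
- screwdriver: Screwdriver lying on the bench to the left of the jig; leave it.
- flux_jar: Amber jar with red lid, 44 across, 45 high; origin at its foot; leave it.
- spool: Solder spool, black and silver, 54 across, 40 high; origin at its foot; leave it.
- tape_roll: Yellow tape roll lying flat, 76 across, 24 high; origin at its foot; leave it.
- multimeter: Yellow hand multimeter lying flat, 150 (x) x 80 (y) x 38; origin at its underside; leave it.
There are look-alikes about, which are no part of the job. Of the things that look like the board, the largest one is meant.

How it is judged (in metres and radians):
On the way:
1. the knob is pulled fully out (within 4 mm of its stop) while the green board still lies where it was, away from the jig (y of brass_stop in the frame of jig above 0.076 m and distance of board from where it was at the start of the episode below 0.03 m), for 0.2 s.
At the end, for the whole second after the job is handed in: Held for the last second: stop within 4 mm of fully out; board on the bed (within 3.5 mm), tilt and squareness under 0.04 rad, centre within 3 mm (x) and 4 mm (y) of its seated place, over 2 N on the fence, over 2 N on the brass stop, and gripped (over 2 N) (contact force between board and fence above 2 N and contact force between board and brass_stop above 2 N and contact force between the fingers and board above 2 N and y of brass_stop in the frame of jig above 0.076 m and x of board in the frame of jig between 0.007 and 0.013 m and y of board in the frame of jig between 0.006 and 0.014 m and z of board in the frame of jig between 0.005 and 0.0115 m and angle between the x axis of board and the x axis of jig, either way round below 0.04 rad and angle between board's own z axis and vertical below 0.04 rad and linear speed of board below 0.02 m/s); the arm keeps its last pose, push and grip.
It fails at once if another thing on the bench is shifted by more than 30 mm (distance of any of spare, screwdriver, flux_jar, spool, tape_roll, multimeter from where it was at the start of the episode above 0.03 m).
It fails at once if the board is rammed against fence or stop with more than 60 N (contact force between board and fence above 60 N or contact force between board and brass_stop above 60 N).
It also fails if it takes over 61 s, if anything falls off the work surface, if the arm or the gripper's body presses on something with over 40 N, if the wrist force passes 120 N, or if a joint passes its speed limit or range.

## Robot

A 6-joint arm with a two-finger parallel gripper is mounted at the origin on the work surface. World frame = base frame: x ahead of the robot, y to its left, z up, the work surface at z = 0. Lengths are in mm, angles in rad, forces in N, time in s.
With the tool pointing down it reaches from about 350 to 875 mm from the base axis. Payload 4.2 kg.
Tool frame: the origin (TCP) lies midway between the tips of the shut fingers; the grasp point (between the pads) lies 19 mm behind it; y points along the fingers, x is the direction in which the jaws open and shut, and the axes are right-handed (so a half turn about y gives the same grasp; the last joint's range is limited). The gripper opens to 85 mm and grips with 20 to 120 N. Pads are 22 mm wide; open, the fingers measure 114 mm over their backs; the gripper's body (76 mm by 85 mm) begins 54 mm behind the grasp point. The pads swing forward as they close: fully open they stand 13 mm farther back than shut.
Start: joints at [-1.004, 0.385, 0.008, 0, -1.194, -0.259], TCP at [189.367, -595.6, 231.312] pointing down, gripper open.
Joint ranges: [-3.14, 3.14], [-1.21, 2.06], [-1.07, 1.41], [-3.16, 2.05], [-2.99, -0.16], [-3.1, 3.1]. Speed limits (rad/s): [2.79, 2.79, 3.14, 3.14, 3.14, 3.14].

## Interface

Orientations are given as a unit quaternion [x, y, z, w].
In Python, from bench import read_state, get_image, job_done gives the robot as it stands.
- The arm moves only by the tool play_rows, never from a script. Its argument "series" is a list of rows, each a list of 7 numbers: the shift along the tool's x, y, z in m, then the turn, a rotation vector about the tool's x, y, z in rad, then the finger opening in m, from 0 to 0.0854. In form: [[x, y, z, wx, wy, wz, claw], ...]. A call has 1 to 10 rows; each row shifts and turns the pose as measured when the row begins, along the tool's axes as they then stand; what a row does not reach is not made up. A row lasts 1/10 s, in which the tool goes at most 50 mm and 8.59 degrees, less where a joint would pass 70% of its speed; a pose out of reach is approached as far as the arm can. A call with a gripper value outside its range is refused whole. The fingers move at their own pace and stop on an object; the grip force is fixed at half the most. Time passes only in rows, so rows that do not move let the fingers close. It gives the time, the measured TCP pose, the force and the opening at its end, in the units of the state.
- read_state(): the state, without advancing time (a new reading comes with each control period).
- get_image(name): name is "scene" or "top" or "wrist"; returns a dict with "color" (480x640x3 uint8, red, green, blue), "intrinsics" (3x3 intrinsics, pixels), "D" ([k1, k2, p1, p2, k3] as OpenCV has them; the pictures are not rectified), "origin" and "orientation" of the camera in the world. Camera axes: x right, y down, z forward; pixel columns grow to the right and rows downward; lengths in mm; the calibration is good to about 2 mm. A picture is of the moment at which its call begins. There is no depth.
- job_done(): hands the job in, once; it reports no verdict.
The state is a dict: "clock": time; "joints": joint angles; "joint_vel": joint speeds; "joint_efforts": joint torques, N m; "position": TCP position; "ee_rot": TCP orientation; "contact_force": force on the tool from outside, world axes, zero at the start; "wrist_torque": the same for the moment, N m; "gripper_width": finger opening in mm.
Only numpy, scipy, OpenCV 4.12 (cv2) and the standard library are available. Lean on these libraries where they do the work, as an engineer would, in place of code of your own. Each camera call takes 0.05 s, during which the arm holds its last target. There are 200 camera calls.

## Working session

There is one attempt and no reset: what is moved stays moved. The work goes in short steps, Python scripts to look and compute and a tool call to move; the robot and the scene stay as the last step left them, time stands still between calls to the robot, and variables do not carry over. Pictures are saved under pics/ and viewed, about 8 in all and at most 12, crops included, and the job is handed in when it is done.

Besides the shell and the picture viewer there is one more tool, called in YAML: its name, and indented under it one key for each argument. play_rows: Moves the arm, as the interface text tells. Its arguments: {"type":"object","properties":{"series":{"type":"array","items":{"type":"array","items":{"type":"number"}}}},"required":["series"]}

```bash
mkdir -p pics; ls; python3 - <<'E'
from bench import *
import cv2,pickle
s=read_state(); print(s)
for n in ("top","scene"):
    im=get_image(n); pickle.dump(im,open(f"pics/{n}0.pkl","wb")); cv2.imwrite(f"pics/{n}0.png",im["color"][:,:,::-1]); print(n,im["intrinsics"],im["D"],im["origin"],im["orientation"])
E
```

```text
pics
{'clock': 0.0, 'joints': array([-1.00438609e+00,  3.85567226e-01,  6.60031652e-03, -4.99147441e-04,
       -1.19398475e+00, -2.58587669e-01]), 'joint_vel': array([0.00084534, 0.00065959, 0.00041199, 0.00140706, 0.00113826,
       0.00085399]), 'joint_efforts': array([-1.22135963e-03, -3.92289698e+01,  1.88395947e+01,  4.18627784e+00,
       -4.79008348e-03, -1.67787516e-05]), 'position': array([ 189.19528101, -595.05626152,  230.20513276]), 'ee_rot': array([ 0.41683974,  0.57113327, -0.57027253, -0.41813954]), 'contact_force': array([ 0.14794083, -0.5984105 ,  0.15347764]), 'wrist_torque': array([-0.04049786,  0.02234719,  0.00450231]), 'gripper_width': 85.39843553115647}
top [[612.95280083   0.         319.60243575]
 [  0.         612.95280083 238.85341569]
 [  0.           0.           1.        ]] [-0.10969536  0.          0.          0.          0.        ] [ 374.73168387  -42.41599776 1479.52243493] [ 0.71350274 -0.69868333  0.02966153 -0.04330863]
scene [[454.27932812   0.         325.12809533]
 [  0.         454.27932812 238.90003815]
 [  0.           0.           1.        ]] [-0.08299866  0.          0.          0.          0.        ] [1242.45222069   91.05283541  908.37390945] [ 0.59678126  0.72363792 -0.26753307 -0.22051383]
```

View pics/top0.png

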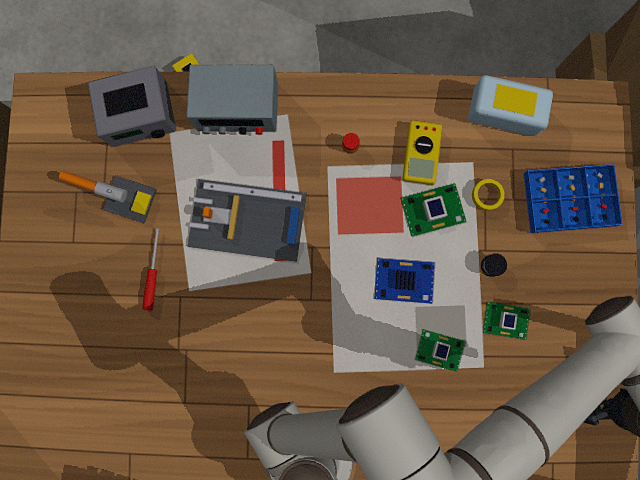

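View pics/scene0.png

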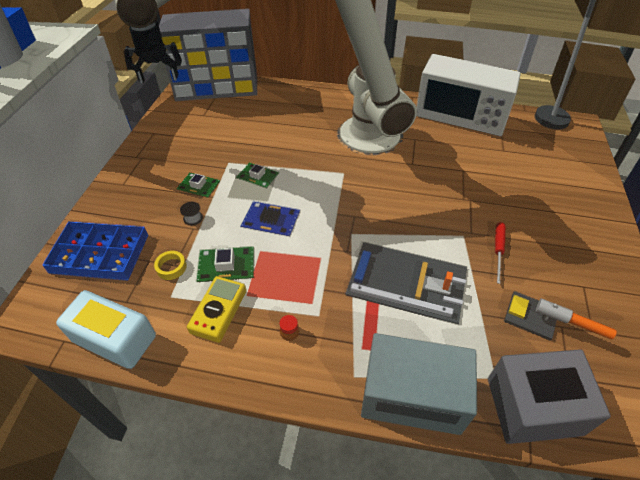

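The top view shows the jig at (245,220) with its fence on the far side, the orange knob at (207,212), the brass stop at (233,217) and the blue block at (292,225). The large green board is at (433,209), close to the multimeter and tape roll. The smaller green boards are look-alikes.

```bash
cat > h.py <<'E'
import numpy as np,cv2,pickle
from scipy.spatial.transform import Rotation as R
def cast(im,px,z):
    p=cv2.undistortPoints(np.array(px,float).reshape(-1,1,2),im["intrinsics"],np.array(im["D"])).reshape(-1,2)
    d=R.from_quat(im["orientation"]).apply(np.c_[p,np.ones(len(p))])
    o=np.array(im["origin"]); return o+d*((z-o[2])/d[:,2])[:,None]
def proj(im,P):
    r=R.from_quat(im["orientation"]).inv(); 
    rv=r.as_rotvec(); t=-r.apply(im["origin"])
    return cv2.projectPoints(np.array(P,float).reshape(-1,1,3),rv,t,im["intrinsics"],np.array(im["D"]))[0].reshape(-1,2)
def mask(im,lo,hi,roi=None):
    m=cv2.inRange(cv2.cvtColor(im["color"],cv2.COLOR_RGB2HSV),lo,hi)
    if roi:
        k=np.zeros_like(m); x0,y0,x1,y1=roi; k[y0:y1,x0:x1]=255; m&=k
    return m
def big(m):
    c=max(cv2.findContours(m,cv2.RETR_EXTERNAL,cv2.CHAIN_APPROX_NONE)[0],key=cv2.contourArea); return c
def rect(im,c,z):
    w=cast(im,c.reshape(-1,2),z)[:,:2].astype(np.float32); r=cv2.minAreaRect(w); return np.round(r[0],1),np.round(r[1],1),round(r[2],2)
E
python3 - <<'E'
from h import *
im=pickle.load(open("pics/top0.pkl","rb"))
def show(n,m,z,cl=0):
    if cl: m=cv2.morphologyEx(m,cv2.MORPH_CLOSE,np.ones((cl,cl)))
    c=big(m); print(n,cv2.contourArea(c),rect(im,c,z))
show("board",mask(im,(45,80,40),(85,255,255),(395,175,475,240)),4,9)
show("housing",mask(im,(0,0,160),(180,60,255),(415,190,455,228)),34,9)
show("spare",mask(im,(105,120,40),(130,255,255),(365,250,445,310)),4,9)
show("blue",mask(im,(100,120,40),(125,255,255),(280,195,310,255)),22,3)
show("brass",mask(im,(15,90,90),(30,255,255),(222,185,245,250)),23,3)
show("knob",mask(im,(5,150,120),(16,255,255),(195,195,222,225)),63,0)
show("bed",mask(im,(0,0,40),(180,90,110),(180,170,312,268)),8,7)
show("fence",mask(im,(0,0,150),(180,40,255),(196,178,308,206)),22,3)
v=cv2.resize(im["color"][165:275,175:320],None,fx=5,fy=5,interpolation=cv2.INTER_CUBIC)
cv2.imwrite("pics/jig.png",v[:,:,::-1])
E
```

```text
board 2178.0 (array([ 605.1, -287.1]), array([ 98.4, 139.3]), 16.38)
housing 40.0 (array([ 604.7, -287.6]), array([45.7, 40.4]), 16.02)
spare 2247.5 (array([ 431.2, -217.7]), array([138.7,  97.9]), 86.72)
blue 289.0 (array([557.8,  52.6]), array([21.1, 91.6]), 83.4)
brass 222.0 (array([574.6, 197.2]), array([ 14.9, 107.8]), 83.44)
knob 63.0 (array([579.4, 252.8]), array([24.2, 19. ]), 2.4)
bed 7678.0 (array([567.6, 161.9]), array([310.2, 175.4]), 83.61)
fence 392.5 (array([637.8, 154. ]), array([237.5,  13.5]), 83.62)
```

View pics/jig.png

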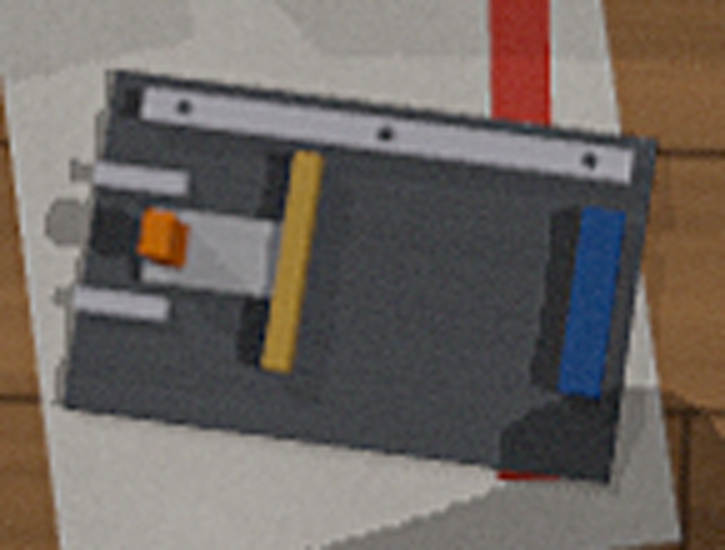

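```bash
cat >> h.py <<'E'
def plan(pos,yaw,w=None):
    """yaw(deg) of tool x; prints turn to do first, then shift in tool axes after the turn (mm)"""
    from bench import read_state
    s=read_state(); r=R.from_quat(s["ee_rot"]); p=np.array(s["position"])
    M=r.as_matrix()
    best=None
    for k in (0,180):
        a=np.radians(yaw+k); x=np.array([np.cos(a),np.sin(a),0]); y=np.array([0,0,-1.]); 
        T=R.from_matrix(np.c_[x,y,np.cross(x,y)]); rv=(r.inv()*T).as_rotvec()
        if best is None or np.linalg.norm(rv)<np.linalg.norm(best[1]): best=(T,rv)
    T,rv=best; d=np.array(pos)-p
    print("t",round(s["clock"],2),"pos",p.round(1),"yaw",np.degrees(np.arctan2(M[1,0],M[0,0])).round(1),"q",np.round(s["joints"],2),"w",round(s["gripper_width"],1),"F",np.round(s["contact_force"],1))
    print("turn",rv.round(4),"shift tool after turn",T.inv().apply(d).round(1))
def jig(x,y,z,O=(570.7,161.6),psi=-6.5):
    a=np.radians(psi); return np.array([O[0]+x*np.cos(a)-y*np.sin(a),O[1]+x*np.sin(a)+y*np.cos(a),z])
E
python3 -c "
from h import *
print(jig(0,95,34)); plan(jig(0,95,130),83.5); plan(jig(0,95,130),-6.5)"
```

```text
[581.45430531 255.98932629  34.        ]
t 0.1 pos [ 189.2 -595.1  230.3] yaw 107.6 q [-1.    0.39  0.01 -0.   -1.19 -0.26] w 85.0 F [-0.4  0.5 -0.5]
turn [-0.0005  0.4211  0.0019] shift tool after turn [ 890.1  100.3 -293.4]
t 0.1 pos [ 189.2 -595.1  230.3] yaw 107.6 q [-1.    0.39  0.01 -0.   -1.19 -0.26] w 85.0 F [-0.4  0.5 -0.5]
turn [ 1.0000e-03 -1.1497e+00  1.8000e-03] shift tool after turn [-293.4  100.3 -890.1]
```

play_rows:
  series:
    - [0,0,0,0,0.105,0,0.05]
    - [0,0,0,0,0.105,0,0.05]
    - [0,0,0,0,0.105,0,0.05]
    - [0,0,0,0,0.105,0,0.05]
    - [0.037,0,-0.0122,0,0,0,0.05]
    - [0.037,0,-0.0122,0,0,0,0.05]
    - [0.037,0,-0.0122,0,0,0,0.05]
    - [0.037,0,-0.0122,0,0,0,0.05]
    - [0.037,0,-0.0122,0,0,0,0.05]
    - [0.037,0,-0.0122,0,0,0,0.05]

```text
clock: 1.1
position: [290.7, -378.6, 223.8]
ee_rot: [-0.529, -0.465, 0.463, 0.539]
contact_force: [0.7, -0.9, 0.0]
gripper_width: 49.7
```

play_rows:
  series:
    - [0.037,0,-0.0122,0,0,0,0.05]
    - [0.037,0,-0.0122,0,0,0,0.05]
    - [0.037,0,-0.0122,0,0,0,0.05]
    - [0.037,0,-0.0122,0,0,0,0.05]
    - [0.037,0,-0.0122,0,0,0,0.05]
    - [0.037,0,-0.0122,0,0,0,0.05]
    - [0.037,0,-0.0122,0,0,0,0.05]
    - [0.037,0,-0.0122,0,0,0,0.05]
    - [0.037,0,-0.0122,0,0,0,0.05]
    - [0.037,0,-0.0122,0,0,0,0.05]

```text
clock: 2.1
position: [464.8, -12.9, 225.7]
ee_rot: [-0.527, -0.464, 0.463, 0.54]
contact_force: [0.4, -0.7, -0.6]
gripper_width: 50.1
```

```bash
python3 -c "
from h import *
plan(jig(0,95,130),83.5)"
```

```text
t 2.1 pos [464.8 -12.9 225.7] yaw 81.9 q [ 0.31  0.12 -0.36 -0.02 -1.09 -2.01] w 50.1 F [ 0.4 -0.7 -0.6]
turn [-0.012  -0.0271  0.0137] shift tool after turn [280.4  95.7 -85.5]
```

play_rows:
  series:
    - [0.03,0,-0.009,-0.012,-0.027,0.0137,0.05]
    - [0.035,0,-0.01,0,0,0,0.05]
    - [0.035,0,-0.01,0,0,0,0.05]
    - [0.035,0,-0.01,0,0,0,0.05]
    - [0.035,0,-0.01,0,0,0,0.05]
    - [0.035,0.005,-0.01,0,0,0,0.05]
    - [0.03,0.01,-0.01,0,0,0,0.05]
    - [0.02,0.015,-0.008,0,0,0,0.05]
    - [0.01,0.015,-0.003,0,0,0,0.05]
    - [0,0.01,0,0,0,0,0.05]

```text
clock: 3.1
position: [576.8, 257.0, 165.1]
ee_rot: [-0.525, -0.472, 0.474, 0.526]
contact_force: [-0.6, -1.0, -0.3]
gripper_width: 49.7
```

```bash
python3 -c "
from h import *
from bench import get_image
plan(jig(0,95,130),83.5)
im=get_image('wrist'); pickle.dump(im,open('pics/w1.pkl','wb')); cv2.imwrite('pics/w1.png',im['color'][:,:,::-1]);print(im['origin'])
c=big(mask(im,(5,150,120),(16,255,255)));print(cv2.contourArea(c),rect(im,c,63))
c=big(mask(im,(15,90,90),(30,255,255)));print(cv2.contourArea(c),rect(im,c,23))"
```

```text
t 3.1 pos [576.8 257.  165.1] yaw 83.9 q [ 0.67  0.45 -0.07 -0.   -1.06 -2.35] w 49.7 F [-0.6 -1.  -0.3]
turn [-0.0029  0.0072 -0.0018] shift tool after turn [-0.5 35.1 -4.7]
[503.59585697 265.54608821 307.83330012]
548.5 (array([578. , 256.1]), array([12.4, 30.3]), 83.93)
70614.0 (array([609.6, 437.4]), array([440. , 204.4]), 9.17)
```

View pics/w1.png

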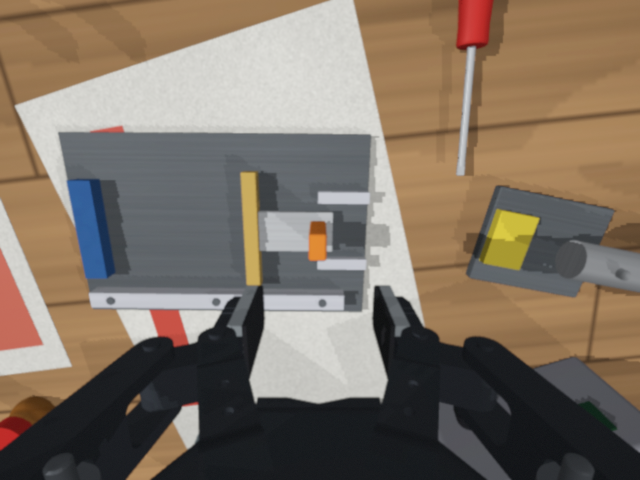

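The wrist view shows the knob at (317,241), which casts to about (582,256). That agrees with the jig estimate of (581.5,256), so I'm descending.

play_rows:
  series:
    - [0,0.018,-0.002,-0.003,0.007,-0.002,0.05]
    - [0,0.02,-0.002,0,0,0,0.05]
    - [0,0.02,0,0,0,0,0.05]
    - [0,0.02,0,0,0,0,0.05]
    - [0,0.015,0,0,0,0,0.05]
    - [0,0.01,0,0,0,0,0.05]
    - [0,0.005,0,0,0,0,0.05]
    - [0,0,0,0,0,0,0.05]

```text
clock: 3.95
position: [576.8, 245.7, 54.6]
ee_rot: [-0.529, -0.467, 0.47, 0.53]
contact_force: [-0.7, -0.1, -0.2]
gripper_width: 50.0
```

```bash
python3 -c "
from h import *
plan((581.5,256,34),83.5)"
```

```text
t 3.95 pos [576.8 245.7  54.6] yaw 83.0 q [ 0.66  0.56 -0.19 -0.   -0.83 -2.35] w 50.0 F [-0.7 -0.1 -0.2]
turn [-0.0033 -0.0082 -0.0031] shift tool after turn [10.7 20.6 -3.5]
```

play_rows:
  series:
    - [0.006,0,-0.002,-0.003,-0.008,-0.003,0.05]
    - [0.005,0.004,-0.002,0,0,0,0.05]
    - [0.001,0.007,0,0,0,0,0.05]
    - [0,0.006,0,0,0,0,0.05]
    - [0,0.002,0,0,0,0,0.05]

```text
clock: 4.45
position: [584.5, 259.5, 37.4]
ee_rot: [0.528, 0.473, -0.469, -0.527]
contact_force: [-0.5, 0.1, -0.8]
gripper_width: 50.1
```

```bash
python3 -c "
from h import *
plan((581.5,256,34),83.5)"
```

```text
t 4.45 pos [584.5 259.5  37.4] yaw 83.6 q [ 0.67  0.59 -0.18  0.   -0.79 -2.35] w 50.1 F [-0.5  0.1 -0.8]
turn [0.0049 0.0012 0.0043] shift tool after turn [-3.8  3.4  2.6]
```

play_rows:
  series:
    - [-0.003,0.003,0.002,0,0,0,0.03]
    - [0,0,0,0,0,0,0.005]
    - [0,0,0,0,0,0,0.005]
    - [0,0,0,0,0,0,0.005]
    - [0,0,0,0,0,0,0.005]
    - [0,0,0,0,0,0,0.005]
    - [0,0,0,0,0,0,0.005]

```text
clock: 5.15
position: [581.7, 256.2, 33.6]
ee_rot: [0.528, 0.473, -0.469, -0.527]
contact_force: [0.5, 0.5, -0.3]
gripper_width: 13.0
```

play_rows:
  series:
    - [0.008,0,0,0,0,0,0.005]
    - [0.008,0,0,0,0,0,0.005]
    - [0.008,0,0,0,0,0,0.005]
    - [0.008,0,0,0,0,0,0.005]
    - [0.008,0,0,0,0,0,0.005]
    - [0.006,0,0,0,0,0,0.005]
    - [0.005,0,0,0,0,0,0.005]

```text
clock: 5.85
position: [586.6, 299.3, 33.5]
ee_rot: [0.53, 0.467, -0.473, -0.527]
contact_force: [-0.6, -5.6, 0.9]
gripper_width: 12.7
```

```bash
python3 -c "
from h import *
plan(jig(0,145,34),83.5)"
```

```text
t 5.85 pos [586.6 299.3  33.5] yaw 83.3 q [ 0.72  0.63 -0.12  0.01 -0.83 -2.41] w 12.7 F [-0.6 -5.6  0.9]
turn [-0.0022 -0.0033 -0.0097] shift tool after turn [ 6.4 -0.5  0.2]
```

play_rows:
  series:
    - [0.005,0,0,0,0,0,0.005]
    - [0.004,0,0,0,0,0,0.005]
    - [0.004,0,0,0,0,0,0.005]
    - [0.004,0,0,0,0,0,0.005]
    - [0.004,0,0,0,0,0,0.005]

```text
clock: 6.35
position: [587.1, 305.6, 33.3]
ee_rot: [0.534, 0.457, -0.48, -0.525]
contact_force: [-0.3, -13.6, 3.4]
gripper_width: 12.9
```

play_rows:
  series:
    - [0.004,0,0,0,0,0,0.005]
    - [0.004,0,0,0,0,0,0.005]
    - [0.004,0,0,0,0,0,0.005]

```text
clock: 6.65
position: [587.0, 305.4, 33.3]
ee_rot: [0.537, 0.449, -0.484, -0.526]
contact_force: [-1.1, -14.2, 2.9]
gripper_width: 13.1
```

```bash
python3 -c "
from h import *
plan(jig(0,145,34),83.5)"
```

```text
t 6.65 pos [587.  305.4  33.3] yaw 82.6 q [ 0.73  0.65 -0.09  0.02 -0.89 -2.44] w 13.1 F [ -1.1 -14.2   2.9]
turn [-0.0212 -0.0163 -0.0467] shift tool after turn [ 0.3 -0.7 -0.1]
```

The stop is fully out: force rose to 14 N, and the TCP settled at jig y = 145, which is exactly what that position should give. Next I release the knob, rise and go to the board.

play_rows:
  series:
    - [0,0,0,0,0,0,0.05]
    - [0,0,0,0,0,0,0.05]
    - [0,0,0,0,0,0,0.05]
    - [0,-0.01,0,-0.021,-0.016,-0.047,0.05]
    - [0,-0.02,0,0,0,0,0.05]
    - [0,-0.03,0,0,0,0,0.05]
    - [0,-0.04,0,0,0,0,0.05]
    - [0,-0.04,0,0,0,0,0.05]
    - [0,-0.03,0,0,0,0,0.085]

```text
clock: 7.55
position: [584.6, 308.8, 202.9]
ee_rot: [-0.525, -0.469, 0.474, 0.528]
contact_force: [-0.3, 0.9, 0.4]
gripper_width: 63.1
```

```bash
python3 -c "
from h import *
from bench import get_image
im=get_image('top'); pickle.dump(im,open('pics/top1.pkl','wb'))
c=big(mask(im,(15,90,90),(30,255,255),(200,185,245,250)));print(cv2.contourArea(c),rect(im,c,23), jig(0,86,0))
plan((605,-287,190),106.4)"
```

```text
219.0 (array([580.7, 247. ]), array([ 15.4, 108.3]), 83.86) [580.43547638 247.04717959   0.        ]
t 7.6 pos [587.1 310.1 209. ] yaw 83.8 q [ 0.73  0.46  0.08 -0.   -1.18 -2.41] w 70.0 F [1.8 0.3 4.5]
turn [ 0.0021 -0.3949  0.0031] shift tool after turn [-577.9   19.   151.4]
```

play_rows:
  series:
    - [0,0,0,0,-0.1,0,0.085]
    - [0,0,0,0,-0.1,0,0.085]
    - [0,0,0,0,-0.1,0,0.085]
    - [0,0,0,0,-0.095,0,0.085]
    - [-0.036,0,0.0094,0,0,0,0.085]
    - [-0.036,0,0.0094,0,0,0,0.085]
    - [-0.036,0,0.0094,0,0,0,0.085]
    - [-0.036,0,0.0094,0,0,0,0.085]
    - [-0.036,0,0.0094,0,0,0,0.085]
    - [-0.036,0,0.0094,0,0,0,0.085]

```text
clock: 8.6
position: [600.5, 95.3, 209.5]
ee_rot: [0.414, 0.581, -0.566, -0.413]
contact_force: [0.4, 0.0, 0.9]
gripper_width: 85.1
```

play_rows:
  series:
    - [-0.036,0,0.0094,0,0,0,0.085]
    - [-0.036,0,0.0094,0,0,0,0.085]
    - [-0.036,0,0.0094,0,0,0,0.085]
    - [-0.036,0,0.0094,0,0,0,0.085]
    - [-0.036,0,0.0094,0,0,0,0.085]
    - [-0.03,0,0.009,0,0,0,0.085]
    - [-0.02,0,0.006,0,0,0,0.085]
    - [-0.01,0,0.003,0,0,0,0.085]
    - [0,0,0,0,0,0,0.085]

```text
clock: 9.5
position: [617.9, -160.9, 204.8]
ee_rot: [0.414, 0.584, -0.565, -0.411]
contact_force: [1.1, -0.3, -0.5]
gripper_width: 84.8
```

```bash
python3 -c "
from h import *
plan((605,-287,150),106.4)"
```

```text
t 9.5 pos [ 617.9 -160.9  204.8] yaw 108.6 q [-0.01  0.42  0.   -0.02 -1.13 -1.23] w 84.8 F [ 1.1 -0.3 -0.5]
turn [0.0246 0.0386 0.0123] shift tool after turn [-117.3   54.8   48. ]
```

play_rows:
  series:
    - [0,0,0,0.0246,0.0386,0.0123,0.085]
    - [-0.025,0,0.01,0,0,0,0.085]
    - [-0.03,0,0.012,0,0,0,0.085]
    - [-0.03,0,0.012,0,0,0,0.085]
    - [-0.02,0.01,0.009,0,0,0,0.085]
    - [-0.01,0.015,0.005,0,0,0,0.085]
    - [0,0.015,0,0,0,0,0.085]
    - [0,0.01,0,0,0,0,0.085]
    - [0,0,0,0,0,0,0.085]

```text
clock: 10.4
position: [608.6, -275.9, 151.7]
ee_rot: [0.42, 0.57, -0.568, -0.42]
contact_force: [-0.2, 0.6, -0.2]
gripper_width: 85.2
```

```bash
python3 -c "
from h import *
from bench import get_image
plan((605,-287,100),106.4)
im=get_image('wrist'); pickle.dump(im,open('pics/w2.pkl','wb')); cv2.imwrite('pics/w2.png',im['color'][:,:,::-1]);print(im['origin'])
m=cv2.morphologyEx(mask(im,(45,80,40),(85,255,255)),cv2.MORPH_CLOSE,np.ones((9,9)));c=big(m);print(cv2.contourArea(c),rect(im,c,4))"
```

```text
t 10.4 pos [ 608.6 -275.9  151.7] yaw 107.2 q [-0.19  0.52  0.02 -0.   -1.07 -1.08] w 85.2 F [-0.2  0.6 -0.2]
turn [0.0026 0.0134 0.0013] shift tool after turn [-9.6 51.7  6.6]
[ 537.44932238 -297.13874737  293.92665604]
16691.0 (array([ 606.1, -288.2]), array([ 98.5, 138.2]), 16.24)
```

View pics/w2.png

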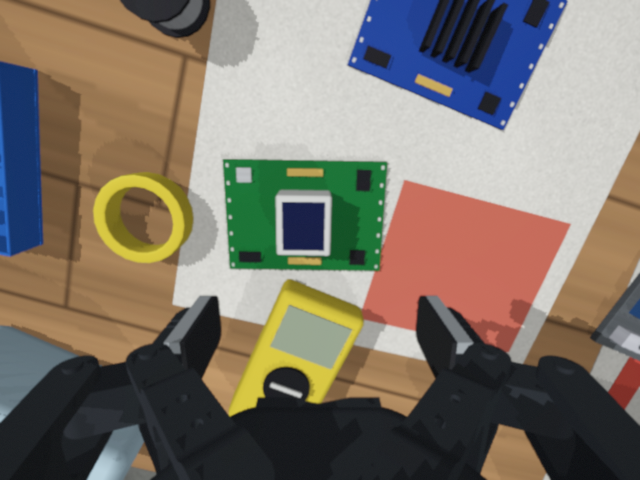

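The wrist view shows the board at (305,215) with its housing at (303,222), clear of the multimeter. It casts to (606,-288) at 16.3°, in agreement with the top view.

play_rows:
  series:
    - [-0.005,0.015,0.004,0.0026,0.013,0.001,0.085]
    - [-0.005,0.02,0.003,0,0,0,0.085]
    - [0,0.02,0,0,0,0,0.085]
    - [0,0.02,0,0,0,0,0.085]
    - [0,0.01,0,0,0,0,0.085]
    - [0,0,0,0,0,0,0.085]

```text
clock: 11.05
position: [607.6, -286.8, 65.2]
ee_rot: [0.425, 0.567, -0.566, -0.421]
contact_force: [0.3, 1.1, 0.1]
gripper_width: 85.1
```

```bash
python3 -c "
from h import *
plan((605.7,-287.8,6),106.3)"
```

```text
t 11.05 pos [ 607.6 -286.8   65.2] yaw 106.5 q [-0.2   0.6  -0.07  0.   -0.89 -1.08] w 85.1 F [0.3 1.1 0.1]
turn [ 0.006   0.0035 -0.004 ] shift tool after turn [-0.4 59.2  2.1]
```

play_rows:
  series:
    - [0,0.015,0.002,0.006,0.0035,-0.004,0.085]
    - [0,0.015,0,0,0,0,0.085]
    - [0,0.015,0,0,0,0,0.085]
    - [0,0.008,0,0,0,0,0.085]
    - [0,0.002,0,0,0,0,0.085]
    - [0,0,0,0,0,0,0.085]

```text
clock: 11.65
position: [607.5, -287.9, 7.8]
ee_rot: [0.425, 0.566, -0.565, -0.423]
contact_force: [-0.0, 0.8, 0.3]
gripper_width: 85.0
```

```bash
python3 -c "
from h import *
plan((605.7,-287.8,6),106.3)"
```

```text
t 11.65 pos [ 607.5 -287.9    7.8] yaw 106.3 q [-0.2   0.67 -0.11  0.   -0.79 -1.08] w 85.0 F [-0.   0.8  0.3]
turn [ 0.0031  0.0001 -0.0024] shift tool after turn [0.6 1.8 1.7]
```

Now close on the housing.

play_rows:
  series:
    - [0,0.001,0.001,0.003,0,-0.002,0.06]
    - [0,0,0,0,0,0,0.03]
    - [0,0,0,0,0,0,0.03]
    - [0,0,0,0,0,0,0.03]
    - [0,0,0,0,0,0,0.03]
    - [0,0,0,0,0,0,0.03]
    - [0,0,0,0,0,0,0.03]
    - [0,0,0,0,0,0,0.03]

```text
clock: 12.45
position: [607.5, -288.5, 8.7]
ee_rot: [0.425, 0.566, -0.565, -0.423]
contact_force: [0.8, -0.6, -0.8]
gripper_width: 42.9
```

play_rows:
  series:
    - [0,-0.006,0,0,0,0,0.03]
    - [0,-0.012,0,0,0,0,0.03]
    - [0,-0.02,0,0,0,0,0.03]
    - [0,-0.02,0,0,0,0,0.03]
    - [0,-0.02,0,0,0,0,0.03]
    - [0,-0.02,0,0,0,0,0.03]
    - [0,-0.02,0,0,0,0,0.03]
    - [0,-0.01,0,0,0,0,0.03]
    - [0,0,0,0,0,0,0.03]

```text
clock: 13.35
position: [606.1, -288.2, 146.2]
ee_rot: [0.425, 0.566, -0.565, -0.423]
contact_force: [0.4, 0.3, -1.8]
gripper_width: 42.3
```

```bash
python3 -c "
from h import *
from bench import get_image
plan(jig(-5,-5,110),83.5)
im=get_image('wrist'); pickle.dump(im,open('pics/w3.pkl','wb')); cv2.imwrite('pics/w3.png',im['color'][:,:,::-1])"
```

```text
t 13.35 pos [ 606.1 -288.2  146.2] yaw 106.3 q [-0.2   0.52  0.01 -0.   -1.06 -1.08] w 42.3 F [ 0.4  0.3 -1.8]
turn [ 0.0032  0.3975 -0.0008] shift tool after turn [437.9  36.2  91. ]
```

View pics/w3.png

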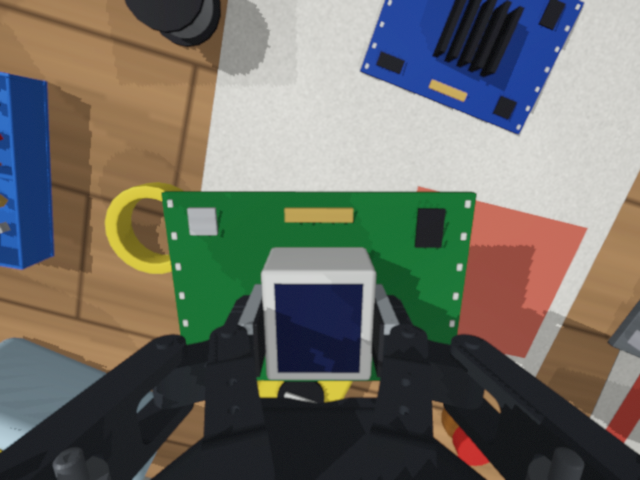

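The board is lifted and square in the jaws: the housing is centred at (318,320) and the board edge at row 193 is level. Now I carry it over the jig.

play_rows:
  series:
    - [0,0,0,0,0.1,0,0.03]
    - [0,0,0,0,0.1,0,0.03]
    - [0,0,0,0,0.1,0,0.03]
    - [0,0,0,0,0.098,0,0.03]
    - [0.025,0,0.006,0,0,0,0.03]
    - [0.03,0,0.007,0,0,0,0.03]
    - [0.03,0,0.007,0,0,0,0.03]
    - [0.03,0,0.007,0,0,0,0.03]
    - [0.03,0,0.007,0,0,0,0.03]
    - [0.03,0,0.007,0,0,0,0.03]

```text
clock: 14.4
position: [579.4, -105.2, 130.4]
ee_rot: [-0.527, -0.458, 0.468, 0.542]
contact_force: [0.1, -0.6, -2.5]
gripper_width: 43.1
```

play_rows:
  series:
    - [0.03,0,0.007,0,0,0,0.03]
    - [0.03,0,0.007,0,0,0,0.03]
    - [0.03,0,0.007,0,0,0,0.03]
    - [0.03,0,0.007,0,0,0,0.03]
    - [0.03,0,0.007,0,0,0,0.03]
    - [0.025,0,0.006,0,0,0,0.03]
    - [0.015,0,0.003,0,0,0,0.03]
    - [0,0,0,0,0,0,0.03]

```text
clock: 15.2
position: [554.6, 99.3, 122.3]
ee_rot: [-0.523, -0.453, 0.475, 0.544]
contact_force: [-0.5, -0.2, -1.3]
gripper_width: 42.7
```

```bash
python3 -c "
from h import *
plan(jig(-5,-5,80),83.5)"
```

```text
t 15.2 pos [554.6  99.3 122.3] yaw 82.0 q [ 0.45  0.4  -0.25 -0.03 -0.95 -2.15] w 42.7 F [-0.5 -0.2 -1.3]
turn [-0.043  -0.0257 -0.0021] shift tool after turn [58.8 42.3 -3.9]
```

play_rows:
  series:
    - [0,0,0,-0.043,-0.0257,-0.002,0.03]
    - [0.018,0,-0.002,0,0,0,0.03]
    - [0.02,0,-0.002,0,0,0,0.03]
    - [0.015,0.01,0,0,0,0,0.03]
    - [0.005,0.015,0,0,0,0,0.03]
    - [0,0.01,0,0,0,0,0.03]
    - [0,0.005,0,0,0,0,0.03]
    - [0,0,0,0,0,0,0.03]

```text
clock: 16.0
position: [566.1, 159.6, 75.9]
ee_rot: [-0.528, -0.468, 0.472, 0.528]
contact_force: [0.9, -0.6, -2.4]
gripper_width: 42.8
```

```bash
python3 -c "
from h import *
plan(jig(0,0,30),83.5)"
```

```text
t 16.0 pos [566.1 159.6  75.9] yaw 83.4 q [ 0.55  0.48 -0.27 -0.   -0.82 -2.24] w 42.8 F [ 0.9 -0.6 -2.4]
turn [-0.0044 -0.0022 -0.0032] shift tool after turn [ 2.5 45.9 -4.3]
```

play_rows:
  series:
    - [0,0.015,0,-0.004,-0.002,-0.003,0.03]
    - [0,0.015,0,0,0,0,0.03]
    - [0,0.012,0,0,0,0,0.03]
    - [0,0.007,0,0,0,0,0.03]
    - [0,0.003,0,0,0,0,0.03]
    - [0,0,0,0,0,0,0.03]

```text
clock: 16.6
position: [568.3, 159.1, 23.7]
ee_rot: [0.528, 0.472, -0.469, -0.527]
contact_force: [-1.0, 1.2, -2.0]
gripper_width: 43.1
```

```bash
python3 -c "
from h import *
plan(jig(10,10,16.7),83.5)"
```

```text
t 16.6 pos [568.3 159.1  23.7] yaw 83.4 q [ 0.55  0.55 -0.32  0.   -0.7  -2.23] w 43.1 F [-1.   1.2 -2. ]
turn [ 0.0034 -0.0016  0.0014] shift tool after turn [ 12.7   7.  -12.1]
```

play_rows:
  series:
    - [0.003,0.003,-0.003,0.003,-0.002,0.001,0.03]
    - [0.002,0.002,-0.002,0,0,0,0.03]
    - [0,0.0015,0,0,0,0,0.03]
    - [0,0.001,0,0,0,0,0.03]
    - [0,0.001,0,0,0,0,0.03]

```text
clock: 17.1
position: [576.1, 164.8, 16.8]
ee_rot: [0.528, 0.473, -0.47, -0.527]
contact_force: [-1.7, 0.9, 5.4]
gripper_width: 43.2
```

```bash
python3 -c "
from h import *
plan(jig(10,10,16.7),83.5)"
```

```text
t 17.1 pos [576.1 164.8  16.8] yaw 83.6 q [ 0.55  0.57 -0.3   0.   -0.7  -2.23] w 43.2 F [-1.7  0.9  5.4]
turn [0.0038 0.0013 0.0024] shift tool after turn [ 6.2  0.1 -5. ]
```

play_rows:
  series:
    - [0.002,0,-0.002,0,0,0,0.03]
    - [0.002,0,-0.002,0,0,0,0.03]
    - [0.002,0,-0.0015,0,0,0,0.03]
    - [0.002,0,-0.0015,0,0,0,0.03]

```text
clock: 17.5
position: [582.2, 170.1, 16.7]
ee_rot: [0.528, 0.47, -0.472, -0.527]
contact_force: [-4.5, -6.7, 4.0]
gripper_width: 42.9
```

```bash
python3 -c "
from h import *
plan(jig(10,10,16.7),83.5)"
```

```text
t 17.5 pos [582.2 170.1  16.7] yaw 83.5 q [ 0.55  0.58 -0.28  0.   -0.72 -2.24] w 42.9 F [-4.5 -6.7  4. ]
turn [-0.0014  0.0004 -0.0021] shift tool after turn [0.2 0.  0.4]
```

play_rows:
  series:
    - [0.003,0,-0.003,0,0,0,0.03]
    - [0.003,0,-0.003,0,0,0,0.03]
    - [0.003,0,-0.003,0,0,0,0.03]

```text
clock: 17.8
position: [582.5, 170.1, 18.4]
ee_rot: [-0.526, -0.46, 0.482, 0.529]
contact_force: [-9.1, -6.3, 9.7]
gripper_width: 43.0
```

```bash
python3 -c "
from h import *
plan(jig(10,10,16.7),83.5)"
```

```text
t 17.8 pos [582.5 170.1  18.4] yaw 83.5 q [ 0.55  0.59 -0.25  0.   -0.76 -2.24] w 43.0 F [-9.1 -6.3  9.7]
turn [-0.0232  0.0004 -0.0195] shift tool after turn [0.2 1.7 0.8]
```

play_rows:
  series:
    - [0.002,0.001,-0.002,-0.023,0,-0.0195,0.03]
    - [0.002,0.0005,-0.002,-0.008,0,-0.007,0.03]

```text
clock: 18.0
position: [582.8, 170.0, 16.7]
ee_rot: [-0.527, -0.47, 0.471, 0.528]
contact_force: [-6.3, -2.2, 5.9]
gripper_width: 42.7
```

```bash
python3 -c "
from h import *
plan(jig(10,10,16.7),83.5)"
```

```text
t 18.0 pos [582.8 170.   16.7] yaw 83.5 q [ 0.55  0.58 -0.28 -0.   -0.72 -2.23] w 42.7 F [-6.3 -2.2  5.9]
turn [-0.001  -0.0008  0.    ] shift tool after turn [0.3 0.  1. ]
```

play_rows:
  series:
    - [0.005,0.0005,-0.003,-0.006,0,-0.01,0.03]
    - [0.005,0.0005,-0.003,-0.006,0,-0.01,0.03]

```text
clock: 18.2
position: [582.7, 170.3, 16.7]
ee_rot: [-0.526, -0.469, 0.472, 0.53]
contact_force: [-6.4, -11.4, 10.8]
gripper_width: 43.0
```

```bash
python3 -c "
from h import *
plan(jig(10,10,16.7),83.5)"
```

```text
t 18.2 pos [582.7 170.3  16.7] yaw 83.5 q [ 0.55  0.58 -0.27 -0.01 -0.72 -2.23] w 43.0 F [ -6.4 -11.4  10.8]
turn [-0.0065 -0.0007  0.0012] shift tool after turn [ 0. -0.  1.]
```

play_rows:
  series:
    - [0.005,0,-0.006,-0.014,0,-0.009,0.03]
    - [0.005,0,-0.006,-0.01,0,-0.009,0.03]

```text
clock: 18.4
position: [583.5, 170.1, 16.7]
ee_rot: [-0.526, -0.468, 0.473, 0.53]
contact_force: [-16.8, -6.8, 14.6]
gripper_width: 42.7
```

```bash
python3 -c "
from h import *
from bench import get_image
plan(jig(10,10,16.7),83.5)
for i in range(6): im=get_image('top')
plan(jig(10,10,16.7),83.5)
pickle.dump(im,open('pics/top2.pkl','wb'))
c=big(mask(im,(15,90,90),(30,255,255),(200,185,245,250)));print('brass',rect(im,c,23), jig(0,86,0))
w=get_image('wrist'); cv2.imwrite('pics/w4.png',w['color'][:,:,::-1]); cv2.imwrite('pics/top2.png',cv2.resize(im['color'][165:275,175:320],None,fx=5,fy=5)[:,:,::-1])"
```

```text
t 18.4 pos [583.5 170.1  16.7] yaw 83.4 q [ 0.55  0.58 -0.27 -0.01 -0.73 -2.23] w 42.7 F [-16.8  -6.8  14.6]
turn [-0.0096 -0.0018 -0.0014] shift tool after turn [0.1 0.  1.8]
t 18.7 pos [583.5 170.1  16.7] yaw 83.4 q [ 0.55  0.58 -0.27 -0.01 -0.73 -2.23] w 42.9 F [-13.8  -6.7  13.1]
turn [-0.0093 -0.0016 -0.0014] shift tool after turn [0.1 0.  1.7]
brass (array([545.6, 251.5]), array([14.5, 37.5]), 84.16) [580.43547638 247.04717959   0.        ]
```

View pics/w4.png

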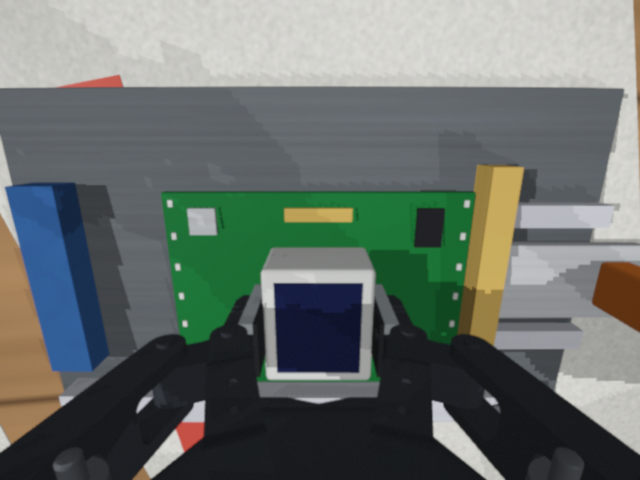

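View pics/top2.png

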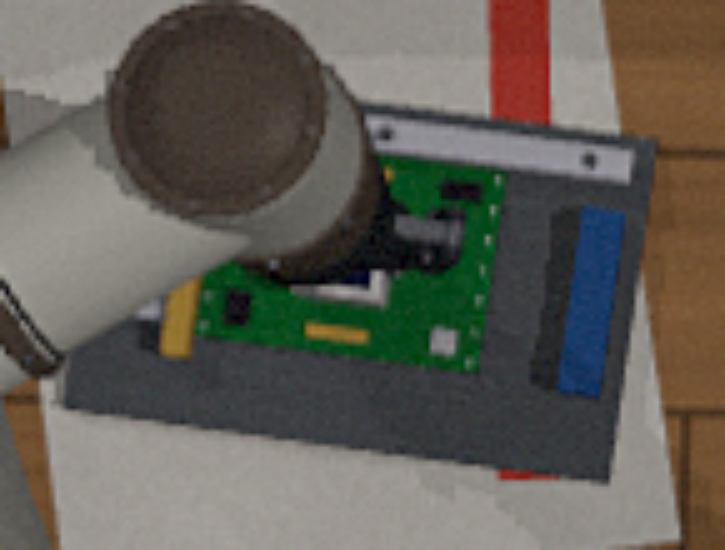

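The board sits against the stop (right) and the fence (front edge) and looks square. The stop-side push (8 N) could partly be lost to friction, so I'm pressing a bit more that way and less downwards.

play_rows:
  series:
    - [0.007,-0.0005,-0.006,-0.012,0,-0.012,0.03]
    - [0.009,-0.0008,-0.006,-0.012,0,-0.014,0.03]

```text
clock: 18.95
position: [583.4, 170.6, 16.8]
ee_rot: [-0.525, -0.465, 0.475, 0.532]
contact_force: [-8.5, -24.4, 10.6]
gripper_width: 42.8
```

```bash
python3 -c "
from h import *
plan(jig(10,10,16.7),83.5)"
```

```text
t 18.95 pos [583.4 170.6  16.8] yaw 83.4 q [ 0.55  0.59 -0.26 -0.01 -0.74 -2.23] w 42.8 F [ -8.5 -24.4  10.6]
turn [-0.0167 -0.0025 -0.0043] shift tool after turn [-0.3  0.1  1.6]
```

play_rows:
  series:
    - [0.006,-0.0005,-0.009,-0.025,0,-0.012,0.03]
    - [0.006,-0.0005,-0.009,-0.018,0,-0.01,0.03]

```text
clock: 19.15
position: [584.8, 170.1, 16.9]
ee_rot: [-0.527, -0.465, 0.474, 0.53]
contact_force: [-26.5, -3.2, 20.3]
gripper_width: 42.9
```

```bash
python3 -c "
from h import *
from bench import *
for i in range(8): get_image('top')
plan(jig(10,10,16.7),83.5)"
```

```text
t 19.55 pos [584.7 170.1  16.8] yaw 83.3 q [ 0.55  0.59 -0.26 -0.   -0.74 -2.23] w 42.9 F [-21.3  -7.4  17.3]
turn [-0.0112 -0.0043 -0.0066] shift tool after turn [-0.1  0.1  3. ]
```

play_rows:
  series:
    - [0.009,-0.001,-0.006,-0.012,0,-0.012,0.03]

```text
clock: 19.65
position: [584.5, 170.9, 17.3]
ee_rot: [-0.527, -0.464, 0.476, 0.53]
contact_force: [-4.1, -29.2, 7.8]
gripper_width: 42.9
```

```bash
python3 -c "
from h import *
from bench import *
plan(jig(10,10,16.7),83.5)
for i in range(8): get_image('top')
plan(jig(10,10,16.7),83.5)"
```

```text
t 19.65 pos [584.5 170.9  17.3] yaw 83.3 q [ 0.55  0.59 -0.26 -0.   -0.74 -2.24] w 42.9 F [ -4.1 -29.2   7.8]
turn [-0.0152 -0.0036 -0.0102] shift tool after turn [-0.8  0.6  2.6]
t 20.05 pos [584.6 170.7  17.2] yaw 83.3 q [ 0.55  0.59 -0.26 -0.   -0.74 -2.23] w 42.6 F [-12.1 -18.   11.7]
turn [-0.0154 -0.0042 -0.0095] shift tool after turn [-0.6  0.5  2.8]
```

play_rows:
  series:
    - [0.0075,0,-0.0075,-0.018,0,-0.014,0.03]

```text
clock: 20.15
position: [584.7, 170.5, 17.1]
ee_rot: [-0.527, -0.464, 0.476, 0.53]
contact_force: [-22.6, -8.9, 23.3]
gripper_width: 43.4
```

```bash
python3 -c "
from h import *
from bench import *
for i in range(8): get_image('top')
plan(jig(10,10,16.7),83.5)
for i in range(6): w=get_image('wrist')
plan(jig(10,10,16.7),83.5)
cv2.imwrite('pics/w5.png',w['color'][:,:,::-1])
m=cv2.morphologyEx(mask(w,(45,80,40),(85,255,255),(150,150,500,330)),cv2.MORPH_CLOSE,np.ones((9,9)));c=big(m).reshape(-1,2)
x0,x1=c[:,0].min(),c[:,0].max()
l=cast(w,[[x0+1,c[c[:,0]==x0,1].min()],[x1,c[c[:,0]==x1,1].min()]],12); print('long edge ends',l.round(1),'expect',jig(-40,-60,12).round(1),jig(-40,80,12).round(1),'yaw',np.degrees(np.arctan2(-(l[1]-l[0])[0],(l[1]-l[0])[1])).round(2))"
```

```text
t 20.55 pos [584.7 170.6  17.1] yaw 83.3 q [ 0.55  0.59 -0.26 -0.   -0.74 -2.24] w 42.8 F [-17.3 -14.7  17.8]
turn [-0.015  -0.0042 -0.0096] shift tool after turn [-0.5  0.4  2.9]
t 20.85 pos [584.7 170.6  17.1] yaw 83.3 q [ 0.55  0.59 -0.26 -0.   -0.74 -2.24] w 43.2 F [-17.7 -14.7  17.6]
turn [-0.015  -0.0042 -0.0096] shift tool after turn [-0.5  0.4  2.9]
long edge ends [[526.2 107.6  12. ]
 [542.3 245.4  12. ]] expect [524.2 106.5  12. ] [540.  245.6  12. ] yaw -6.67
```

View pics/w5.png

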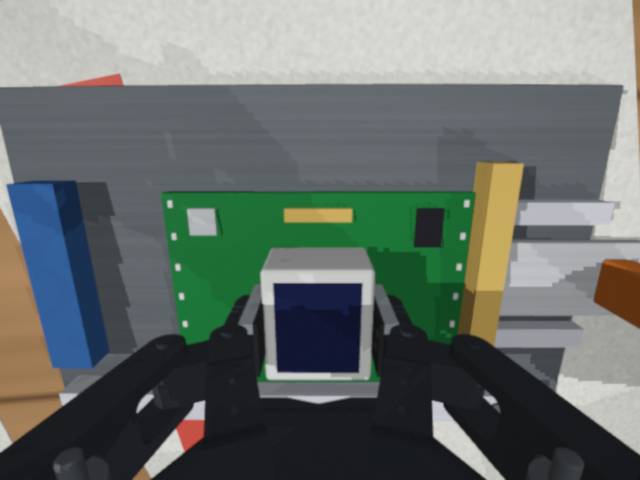

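Between the last two pushes the board moved with the tool by about 1.2 mm towards the fence, so some of that push was bed friction. I'll take off the downward load and push towards the fence until it stops dead.

play_rows:
  series:
    - [0.002,-0.003,-0.004,-0.015,-0.004,-0.0096,0.03]
    - [0.003,-0.003,-0.004,-0.015,0,-0.01,0.03]

```text
clock: 21.05
position: [584.8, 169.7, 20.0]
ee_rot: [-0.528, -0.47, 0.471, 0.529]
contact_force: [-5.8, -1.4, -5.3]
gripper_width: 43.0
```

```bash
python3 -c "
from h import *
from bench import *
plan(jig(10,10,16.7),83.5)
"
```

```text
t 21.05 pos [584.8 169.7  20. ] yaw 83.3 q [ 0.55  0.58 -0.27 -0.   -0.73 -2.23] w 43.0 F [-5.8 -1.4 -5.3]
turn [-0.0021 -0.0029  0.    ] shift tool after turn [0.3 3.3 3.1]
```

play_rows:
  series:
    - [0,0,-0.005,-0.008,-0.003,0,0.03]
    - [0,0,-0.005,-0.008,0,0,0.03]

```text
clock: 21.25
position: [584.7, 168.6, 18.2]
ee_rot: [-0.528, -0.468, 0.473, 0.528]
contact_force: [-15.2, 6.2, 7.7]
gripper_width: 43.1
```

```bash
python3 -c "
from h import *
from bench import *
plan(jig(10,10,16.7),83.5)
"
```

```text
t 21.25 pos [584.7 168.6  18.2] yaw 83.4 q [ 0.55  0.58 -0.27  0.   -0.73 -2.23] w 43.1 F [-15.2   6.2   7.7]
turn [-0.0051 -0.0025 -0.0052] shift tool after turn [1.4 1.5 3.1]
```

Under 15 N of push and almost clear of the bed, x stayed at 584.7, so that really is the fence. Now I set it down lightly and press on both.

play_rows:
  series:
    - [0.001,0.0012,-0.002,-0.006,-0.002,-0.005,0.03]
    - [0.004,0.0005,-0.004,-0.008,0,-0.006,0.03]
    - [0.006,0,-0.005,-0.01,0,-0.009,0.03]
    - [0.007,-0.0005,-0.006,-0.01,0,-0.011,0.03]

```text
clock: 21.65
position: [584.6, 170.0, 16.9]
ee_rot: [-0.527, -0.465, 0.475, 0.53]
contact_force: [-14.2, -17.4, 12.9]
gripper_width: 42.8
```

```bash
python3 -c "
from h import *
from bench import *
plan(jig(10,10,16.7),83.5)
for i in range(8): get_image('top')
plan(jig(10,10,16.7),83.5)
"
```

```text
t 21.65 pos [584.6 170.   16.9] yaw 83.3 q [ 0.55  0.59 -0.26 -0.   -0.74 -2.23] w 42.8 F [-14.2 -17.4  12.9]
turn [-0.0132 -0.0037 -0.008 ] shift tool after turn [0.1 0.2 2.8]
t 22.05 pos [584.6 169.9  16.9] yaw 83.3 q [ 0.55  0.59 -0.26 -0.   -0.74 -2.23] w 42.9 F [-15.1 -14.2  13. ]
turn [-0.0129 -0.0037 -0.0076] shift tool after turn [0.2 0.2 2.8]
```

y is 0.7 mm short of where it was before, so friction may be holding it off the stop. I'm giving a stronger push in y.

play_rows:
  series:
    - [0.01,-0.001,-0.005,-0.01,-0.003,-0.014,0.03]
    - [0.01,-0.0005,-0.006,-0.012,0,-0.014,0.03]

```text
clock: 22.25
position: [584.5, 170.7, 17.2]
ee_rot: [-0.525, -0.461, 0.479, 0.531]
contact_force: [-14.1, -24.1, 17.6]
gripper_width: 43.0
```

```bash
python3 -c "
from h import *
from bench import *
plan(jig(10,10,16.7),83.5)
for i in range(6): get_image('top')
plan(jig(10,10,16.7),83.5)
w=get_image('wrist'); w0=cv2.imread('pics/w5.png'); v=np.vstack([w0[150:400,380:640],w['color'][150:400,380:640,::-1]]); cv2.imwrite('pics/gap.png',cv2.resize(np.hstack([v[:250],v[250:]]),None,fx=1.5,fy=1.5))
"
```

```text
t 22.25 pos [584.5 170.7  17.2] yaw 83.3 q [ 0.55  0.59 -0.25 -0.01 -0.76 -2.23] w 43.0 F [-14.1 -24.1  17.6]
turn [-0.0229 -0.0033 -0.0125] shift tool after turn [-0.6  0.5  2.6]
t 22.55 pos [584.4 170.7  17.1] yaw 83.2 q [ 0.55  0.59 -0.25 -0.01 -0.76 -2.23] w 43.0 F [-12.2 -22.8  13.1]
turn [-0.023  -0.0047 -0.0121] shift tool after turn [-0.5  0.4  2.6]
```

View pics/gap.png

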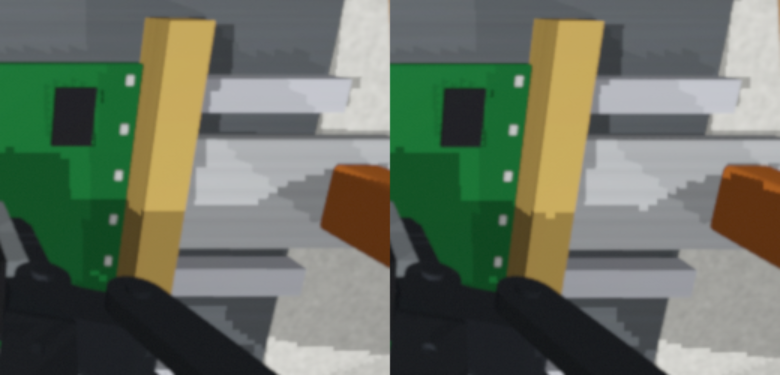

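The board edge meets the brass stop with no gap, and y is back at its previous contact value of 170.7. One last row balances the two pushes and takes out the tilt.

play_rows:
  series:
    - [0.007,-0.001,-0.008,-0.025,-0.004,-0.018,0.03]
    - [0.0085,-0.001,-0.0085,-0.02,0,-0.015,0.03]

```text
clock: 22.8
position: [584.6, 170.5, 16.8]
ee_rot: [-0.526, -0.463, 0.475, 0.532]
contact_force: [-19.8, -15.4, 17.2]
gripper_width: 43.4
```

```bash
python3 -c "
from h import *
from bench import *
plan(jig(10,10,16.7),83.5)
for i in range(8): get_image('top')
plan(jig(10,10,16.7),83.5)
"
```

```text
t 22.8 pos [584.6 170.5  16.8] yaw 83.1 q [ 0.55  0.59 -0.25 -0.01 -0.75 -2.23] w 43.4 F [-19.8 -15.4  17.2]
turn [-0.0176 -0.0066 -0.0073] shift tool after turn [-0.4  0.1  2.8]
t 23.2 pos [584.5 170.4  16.8] yaw 83.1 q [ 0.55  0.59 -0.25 -0.01 -0.75 -2.23] w 43.2 F [-18.6 -13.8  14.5]
turn [-0.0176 -0.0062 -0.0075] shift tool after turn [-0.3  0.1  2.7]
```

```bash
python3 -c "
from bench import *
job_done(); s=read_state(); print(s['clock'],s['position'],s['contact_force'],s['gripper_width'])"
```

```text
the job is handed in; nothing more can be done
the job is handed in; nothing more can be done
```

I pulled the orange knob out fully while the green board still lay on the bench. I then gripped the board by its display housing, laid it on the jig and pressed it into the corner. The job is handed in with the board still gripped and pressed against both faces. It reported no verdict, and no readings were possible after hand-in.

**Last checks, at 23.2 s:**
- **Stop:** the pull force rose to 14 N at the hard stop. The tool stood at jig y = 145 mm there, as it should with the stop 80 mm out, and the top camera agreed within 1 mm.
- **Push:** about 17 N towards the fence and 16 N towards the stop, with about 15 N pressing down. The grip held at 43 mm opening.
- **Squareness:** the board's long edge measured -6.7° against -6.5° for the jig. The tool tilt was 0.02 rad.

**Checks that disagreed:**
- **Fence side:** the first pushes stopped short of the fence because of friction on the bed. I lifted the board slightly and pushed again. It then stopped firmly at x = 584.7 mm.
- **Stop side:** the board also hung 0.7 mm short of the stop, and a stronger push closed that gap.
- **Final position:** the tool ended 2.7 mm further towards the fence than nominal, and the board edge measured about 2 mm further. I put this down to an off-centre grip and camera error of about 2 mm. It is close to the 3 mm limit, so the x position is the least certain result.

I steered clear of the other things on the bench, but did not measure them again at the end.

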